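# Park the tall chisel crate and slide the keeper across

### The arm

A 6-joint arm with a two-finger parallel gripper is mounted at the origin on the work surface. World frame = base frame: x ahead of the robot, y to its left, z up, the work surface at z = 0. Lengths are in m, angles in rad, forces in N, time in s.
With the tool pointing down it reaches from about 0.4 to 0.825 m from the base axis. Payload 7 kg.
Tool frame: the origin (TCP) lies at the very end of the fingers, on their centre line; the grasp point (between the pads) lies 19 mm behind it; z points along the fingers, y is the direction in which the jaws open and shut (so a half turn about z gives the same grasp; the last joint's range is limited). The gripper opens to 88 mm and grips with 3 to 60 N. Pads are 19 mm wide; open, the fingers measure 130 mm over their backs; the gripper's body (78 mm by 193 mm) begins 47 mm behind the grasp point.
Start: joints at [-0.992, 0.359, 0.012, 0, -1.224, -0.288], TCP at [0.194, -0.647, 0.227] pointing down, gripper open.
Joint ranges: [-3.07, 3.07], [-1.43, 2.12], [-1.02, 1.25], [-3.03, 1.67], [-3.05, -0], [-3.03, 3.03]. Speed limits (rad/s): [2.39, 2.39, 3.01, 3.14, 3.14, 3.14].

### API

Orientations are given as [roll, pitch, yaw] about the fixed x, y, z axes, in that order (R = Rz(yaw) Ry(pitch) Rx(roll)).
In Python, from station import arm gives the robot as it stands.
- The arm moves only by the shell command python3 -m inch 'ROWS' [FORCE]. ROWS is text: rows parted by semicolons, each of 7 numbers parted by spaces: the closure, from 0 (fully open) to 1 (shut), then the shift along the tool's x, y, z each as a share of 300 mm, from -1 to 1, then the turn, a rotation vector about the tool's x, y, z each as a share of 60 degrees, from -1 to 1. In form: grip tx ty tz rx ry rz; .... A call has 1 to 12 rows; each row is the pose to reach, as a shift and turn from the pose commanded when the call began, along the tool's axes at that moment; what a row does not reach only later rows make up. A row lasts 1/10 s, in which the tool goes at most 50 mm and 8.59 degrees, less where a joint would pass 70% of its speed; a pose out of reach is approached as far as the arm can. A call with a number of a shift or a turn outside -1 to 1 is refused whole. A call with a gripper value outside its range is refused whole. The fingers move at their own pace and stop on an object; FORCE is the grip in N (left out, the last holds). Time passes only in rows, so rows that repeat a pose let the fingers close. It gives the time, the measured TCP pose, the force and the opening at its end, in the units of the state.
- arm.get_state(): the state, without advancing time (a new reading comes with each control period).
- arm.grab_frame(name): name is "scene" or "top" or "wrist"; returns a dict with "img" (400x640x3 uint8, red, green, blue), "range_z" (400x640 float32, m along the optical axis (not along the pixel's ray), 0 where there is no reading), "fx", "fy", "cx", "cy" (pixels), "dist" ([k1, k2, p1, p2, k3] as OpenCV has them; the pictures are not rectified), "extrinsics" (4x4, takes a point from world to camera coordinates); the wrist camera has in their place "tool_from_camera" (4x4, takes a point from camera to tool coordinates, whose origin is the TCP and whose axes are the flange's). Camera axes: x right, y up, looking along -z (the intrinsics and any distortion apply to the point x, -y, -z); pixel columns grow to the right and rows downward; lengths in m; the calibration is good to about 2 mm. A picture is of the moment at which its call begins: read the wrist's pose just before it.
- arm.job_done(): hands the job in, once; it reports no verdict.
The state is a dict: "t": time; "q": joint angles; "qd": joint speeds; "joint_efforts": joint torques, N m; "eef_pos": TCP position; "ee_rot": TCP orientation; "force": force on the tool from outside, world axes, zero at the start; "moment": the same for the moment, N m; "width": finger opening in m.
Only numpy, scipy, OpenCV 4.12 (cv2) and the standard library are available. Lean on these libraries where they do the work, as an engineer would, in place of code of your own. Each camera call takes 0.05 s, during which the arm holds its last target.

### The job

Push the tall, heavy chisel crate back into the steel parking bay until its back sits flat against the bay's rear plate; push it low, near its base, so that it slides and stays standing without rocking, and do not lift it. Then push the upright post of the bay's sliding keeper bar until the bar is fully across in front of the crate. Leave the bottle, the wrench and the lathe chuck beside the bay where they are.

Things in the scene. Friction and masses are not known exactly. Their poses are not given: they have to be found in the camera images.
- crate: loose, tall, narrow plywood crate, 1.5 to 2.2 kg: 90 mm along its x, 150 along y, 140 high; four wooden chisel handles stand in it up to 210 mm, within its outline. Origin: centre of underside, z up. Push the face at x = -45 mm, within 40 mm of the bench (6 to 20 N); pushed near its top it tips. Starts before the bay, up to 0.15 rad askew and 15 mm off the bay's centre line
- bay: grey steel bay fixed to the bench, open towards the robot. Origin on the bench, x from mouth to rear plate, z up. A parked crate has its origin and x axis on the bay's: rear plate's front face at x = 45 mm. Side plates' inner faces at y = -100, +100 mm, x = -50 to 45. Plates 60 mm high, 8 thick. Keeper's slide block outside the mouth: x = -80 to -40, y = 110 to 260, 47 mm high
- keeper (a joint): steel bar on the slide block, 12 mm thick, 130 long, 37 to 61 mm above the bench, sliding along the bay's -y at bay x = -60 mm, 9 mm clear of a parked crate. Value in m: 0 = drawn back (bay y = 110 to 240 mm), 0.12 = fully across at its end stop (bay y = -10 to 120). Stays where left; moving takes about 3 N. Starts drawn back within 6 mm. A crate not fully home blocks it
- keeper_post (a point): middle of the upright round steel post on the keeper bar, 18 mm diameter, standing from 61 to 115 mm above the bench (this point 95 mm above it). It moves with the bar, at bay x = -60 mm and bay y = 220 mm less the keeper's value. Push its side in the bay's -y direction
- oil: white plastic bottle, 54 mm diameter, 130 mm high, right of the bay, to be left alone; origin at the centre of its underside
- wrench: steel spanner about 150 mm long lying on the bench in front and to the right of the bay, to be left alone; origin under its middle, x along it
- chuck: dark steel round lathe chuck, 68 mm diameter, 50 mm high, left of the bay behind the slide block, to be left alone; origin at the centre of its underside
Things that resemble listed ones, but are neither listed nor needed, are in the scene too. What is meant by the crate is not green, and is the smaller of those in its own colour.

How it is judged:
On the way, in this order (a step that is already met when the one before it is completed fails the run):
1. the crate stands home against the rear plate of the bay, the keeper still drawn back (x of crate in the frame of bay above -0.006 m and angle between the x axis of crate and the x axis of bay, either way round below 0.06 rad and angle between crate's own z axis and vertical below 0.04 rad and value of joint keeper below 0.03 m), for 0.2 s.
2. the keeper bar is fully across (value of joint keeper above 0.11 m), for 0.2 s.
At the end, for the whole second after the job is handed in: The crate stands upright and at rest on the bench inside the bay, its back within 8 mm of the rear plate and square to it within 0.07 rad, and the keeper bar is across to within 10 mm of its end stop (x of crate in the frame of bay between -0.008 and 0.008 m and y of crate in the frame of bay between -0.032 and 0.032 m and angle between the x axis of crate and the x axis of bay, either way round below 0.07 rad and angle between crate's own z axis and vertical below 0.04 rad and height (world z) of crate below 0.005 m and linear speed of crate below 0.01 m/s and value of joint keeper above 0.11 m); the robot touches nothing.
It fails at once if the crate is tipped or rocked by more than 0.15 rad (angle between crate's own z axis and vertical above 0.15 rad).
It fails at once if the crate is lifted off the bench (height (world z) of crate above 0.012 m).
It fails at once if the bottle, wrench or chuck is moved by more than 20 mm or knocked over (distance of any of oil, wrench, chuck from where it was at the start of the episode above 0.02 m or angle between oil's own z axis and vertical above 0.3 rad).
It also fails if it takes over 51 s, if anything falls off the work surface, if the arm or the gripper's body presses on something with over 40 N, if the wrist force passes 120 N, or if a joint passes its speed limit or range.

## Working session

There is one attempt and no reset: what is moved stays moved. The work goes in short steps, Python scripts to look and compute and a shell command to move; the robot and the scene stay as the last step left them, time stands still between calls to the robot, and variables do not carry over. Pictures are saved under pics/ and viewed, and the job is handed in when it is done.

```bash
ls; mkdir -p pics; python3 - <<'E'
from station import arm
import cv2,numpy as np,pickle
s=arm.get_state();print(s)
for n in ["scene","top"]:
    f=arm.grab_frame(n);pickle.dump(f,open(n+".pkl","wb"))
    cv2.imwrite(f"pics/{n}0.png",f["img"][:,:,::-1])
    print(n,f["fx"],f["fy"],f["cx"],f["cy"],f["dist"],np.round(f["extrinsics"],4).tolist(),(f["range_z"]>0).mean())
E
```

```text
pics
{'t': 0.0, 'q': array([-9.91890751e-01,  3.59401175e-01,  1.10783243e-02, -3.40228550e-04,
       -1.22409468e+00, -2.88094119e-01]), 'qd': array([ 0.00120342,  0.00096704,  0.00113318,  0.00136983,  0.00143466,
       -0.00163699]), 'joint_efforts': array([-8.73603381e-05, -5.82721031e+01,  2.93052417e+01,  6.99706078e+00,
        6.96653282e-03, -2.21646551e-04]), 'eef_pos': array([ 0.19337586, -0.64620968,  0.2256237 ]), 'ee_rot': array([ 3.13994738e+00, -1.54013383e-04, -2.85089694e+00]), 'force': array([-0.12272068,  0.72185163,  0.04794411]), 'moment': array([ 0.01764952, -0.01729233, -0.0138394 ]), 'width': 0.08792553511876208}
scene 407.0671747509345 407.0671747509345 322.54088593122464 202.36898460531467 [0.03342201 0.         0.         0.         0.        ] [[0.7684, 0.6399, -0.007, -0.4179], [-0.4474, 0.5451, 0.709, 0.2234], [0.4575, -0.5417, 0.7052, -1.197], [0.0, 0.0, 0.0, 1.0]] 0.99609375
top 377.0549736193614 377.0549736193614 321.7823848388408 199.9880575763497 [0.01045261 0.         0.         0.         0.        ] [[0.0079, -0.9996, 0.0256, -0.0344], [0.9846, 0.0123, 0.1742, -0.584], [-0.1744, 0.0238, 0.9844, -0.7313], [0.0, 0.0, 0.0, 1.0]] 0.99603515625
```

View pics/scene0.png

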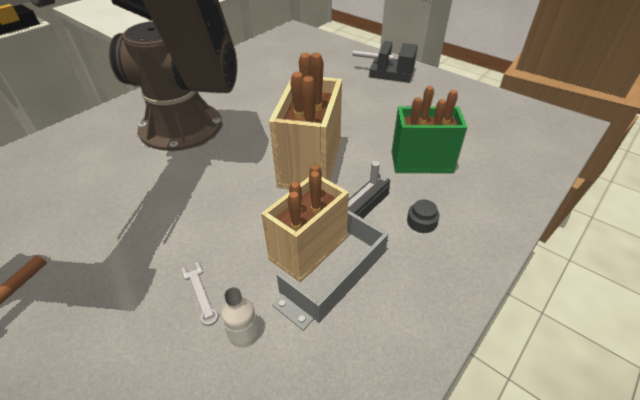

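View pics/top0.png

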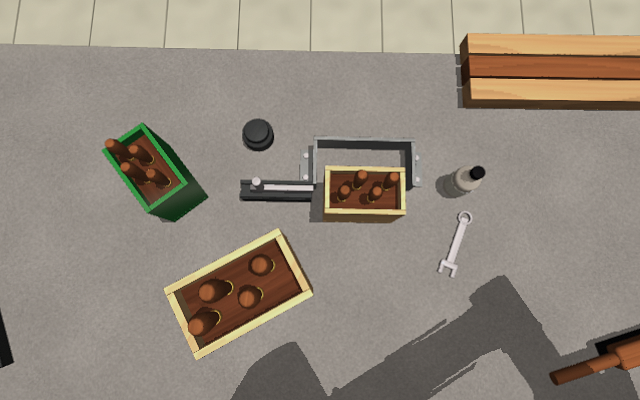

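The plywood candidates are the large crate at top-view (240,293) and the small one at (365,190). The green crate at (155,170) is out by colour. The small plywood crate, in front of the bay, fits "smaller of its own colour". Next I'll enlarge it to confirm and take measurements.

```bash
cat > h.py <<'E'
import numpy as np,cv2,pickle
def ray(f,px):
    K=np.array([[f["fx"],0,f["cx"]],[0,f["fy"],f["cy"]],[0,0,1.]])
    u=cv2.undistortPoints(np.array(px,float).reshape(-1,1,2),K,np.array(f["dist"],float)).reshape(-1,2)
    d=np.c_[u[:,0],-u[:,1],-np.ones(len(u))]
    E=np.array(f["extrinsics"]);R=E[:3,:3];t=E[:3,3]
    return -R.T@t, d@R
def onz(f,px,z):
    o,d=ray(f,px); return o+d*((z-o[2])/d[:,2])[:,None]
def cloud(f):
    h,w=f["range_z"].shape
    g=np.stack(np.meshgrid(np.arange(w),np.arange(h)),-1).reshape(-1,2)
    o,d=ray(f,g); r=f["range_z"].reshape(-1)
    P=o+d*r[:,None]; P[r==0]=np.nan   # d has unit depth along -z
    return P.reshape(h,w,3)
E
python3 - <<'E'
from h import *
f=pickle.load(open("top.pkl","rb"))
P=cloud(f)
for n,p in dict(bench=(330,250),rimL=(327,190),rimR=(402,190),bayrear=(365,139),post=(257,182),chuck=(258,130),bigrim=(230,260),green=(150,210)).items(): print(n,P[p[1],p[0]].round(3))
im=f["img"][100:300,140:500]
cv2.imwrite("pics/crop.png",cv2.resize(im,None,fx=2.2,fy=2.2,interpolation=cv2.INTER_CUBIC)[:,:,::-1])
im=f["img"][120:225,230:440]
cv2.imwrite("pics/crop2.png",cv2.resize(im,None,fx=3.8,fy=3.8,interpolation=cv2.INTER_CUBIC)[:,:,::-1])
# rim: depth band
for nm,z0,z1,box in [("crate rim",.13,.146,(300,420,130,240)),("bayplates",.052,.066,(290,440,120,200)),("bigrim",.15,.26,(150,330,220,370)),("green",.10,.2,(90,215,110,225))]:
    a,b,c,d=box; Q=P[c:d,a:b].reshape(-1,3); ok=(Q[:,2]>z0)&(Q[:,2]<z1); Q=Q[ok]
    r=cv2.minAreaRect(Q[:,:2].astype(np.float32)); print(nm,len(Q),np.median(Q[:,2]).round(3),np.round(r[0],4),np.round(r[1],4),r[2]); print(cv2.boxPoints(r).round(3).tolist())
E
```

```text
bench [ 0.484 -0.048  0.002]
rimL [ 0.588 -0.036  0.139]
rimR [ 0.589 -0.175  0.141]
bayrear [ 0.716 -0.119  0.059]
post [0.607 0.097 0.114]
chuck [0.734 0.109 0.052]
bigrim [0.458 0.124 0.193]
green [0.546 0.284 0.14 ]
crate rim 1306 0.139 [ 0.5908 -0.1055] [0.1499 0.0909] 89.58264923095703
[[0.5450000166893005, -0.18000000715255737], [0.6359999775886536, -0.1809999942779541], [0.6370000243186951, -0.03099999949336052], [0.5460000038146973, -0.029999999329447746]]
bayplates 987 0.059 [ 0.6529 -0.0932] [0.2615 0.1384] 89.75958251953125
[[0.5830000042915344, -0.2240000069141388], [0.722000002861023, -0.2240000069141388], [0.7229999899864197, 0.03700000047683716], [0.5839999914169312, 0.03799999877810478]]
bigrim 9049 0.162 [0.4075 0.1091] [0.1263 0.209 ] 28.873037338256836
[[0.3019999861717224, 0.17000000178813934], [0.40299999713897705, -0.013000000268220901], [0.5130000114440918, 0.04800000041723251], [0.41200000047683716, 0.23100000619888306]]
green 4366 0.136 [0.6277 0.3013] [0.1531 0.0909] 38.707763671875
[[0.5400000214576721, 0.289000004529953], [0.5960000157356262, 0.21799999475479126], [0.7160000205039978, 0.3140000104904175], [0.6589999794960022, 0.38499999046325684]]
```

View pics/crop2.png

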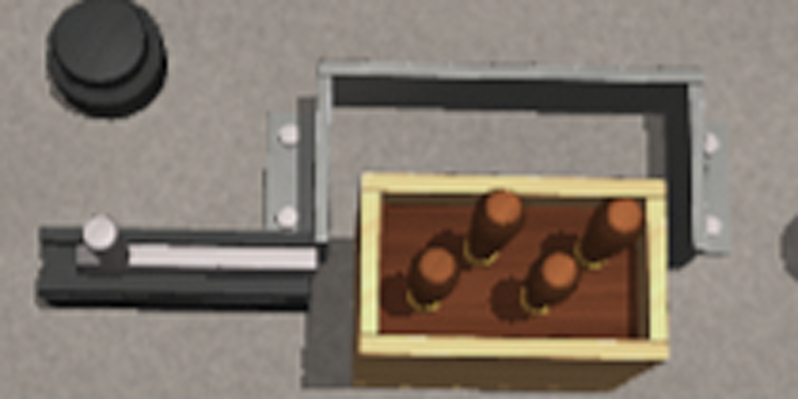

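The enlarged crop confirms it: the rim at crop (360-668, 175-358) measures 150 x 91 mm at 0.139 m, so this is the described crate. The large one's rim is at 0.19 m. Now I'll fit edges precisely.

```bash
cat > meas.py <<'E'
from h import *
def crate(P,box=(300,430,110,245)):
    a,b,c,d=box;Q=P[c:d,a:b].reshape(-1,3);Q=Q[(Q[:,2]>.134)&(Q[:,2]<.145)]
    r=cv2.minAreaRect(Q[:,:2].astype(np.float32));c0=np.array(r[0])
    out=[]
    # front/back rim: per-column extremes in y bins
    ys=np.arange(c0[1]-.06,c0[1]+.06,.004);fr=[];bk=[]
    for y in ys:
        q=Q[abs(Q[:,1]-y)<.003]
        if len(q)>3: fr.append((y,q[:,0].min()));bk.append((y,q[:,0].max()))
    for L in (fr,bk):
        L=np.array(L);m=np.polyfit(L[:,0],L[:,1],1);e=L[:,1]-np.polyval(m,L[:,0]);k=abs(e)<.003;m=np.polyfit(L[k,0],L[k,1],1)
        out.append((m[0],np.polyval(m,c0[1])))
    return c0,out,r
E
python3 - <<'E'
from meas import *
f=pickle.load(open("top.pkl","rb"));P=cloud(f)
c,o,r=crate(P);print("crate",c,"front/back slope dx/dy, x at centre",np.round(o,4))
Q=P[120:200,290:440].reshape(-1,3);Q=Q[(Q[:,2]>.054)&(Q[:,2]<.064)]
rear=Q[(Q[:,0]>.70)&(Q[:,1]<.0)&(Q[:,1]>-.2)]
m=np.polyfit(rear[:,1],rear[:,0],1);print("rear slope,x@-0.1",m[0],np.polyval(m,-.1),rear[:,0].min(),rear[:,0].max())
for s in (1,-1):
    S=Q[(Q[:,0]>.65)&(Q[:,0]<.70)&((Q[:,1]+.11)*s>.05)]
    print("side",s,len(S),S[:,1].mean(),S[:,1].min(),S[:,1].max(), np.polyfit(S[:,0],S[:,1],1)[0])
Q=P[160:210,225:310].reshape(-1,3)
S=Q[(Q[:,2]>.105)&(Q[:,2]<.12)];print("post",len(S),S.mean(0),S.min(0),S.max(0))
S=Q[(Q[:,2]>.055)&(Q[:,2]<.066)];print("bar",len(S),S.mean(0),S.min(0),S.max(0))
# side checks
o_,d_=ray(f,[(365,136)]);print(onz(f,[(315,138),(413,139)],.06))
E
```

```text
crate [ 0.59081894 -0.10549019] front/back slope dx/dy, x at centre [[0.0051 0.5459]
 [0.0072 0.6349]]
rear slope,x@-0.1 -0.011109724673879773 0.7164028227439396 0.7003522901863366 0.7222011559691051
side 1 92 -0.01228581802817636 -0.015688626558050586 -0.008854136855333337 0.011231473306690982
side -1 94 -0.2190625933194245 -0.2236482921070242 -0.2153615901821932 -0.01693956764947161
post 73 [0.60920583 0.09973401 0.11343678] [0.6009403  0.09194186 0.10522621] [0.61832455 0.1074729  0.11741366]
bar 306 [0.60927335 0.05240855 0.05997003] [ 0.60133963 -0.00173887  0.05521548] [0.6161906  0.11992617 0.0647388 ]
[[ 0.71570786 -0.01287319  0.06      ]
 [ 0.71692556 -0.22124823  0.06      ]]
```

```bash
cat > goto.py <<'E'
import numpy as np,sys
from scipy.spatial.transform import Rotation as Ro
from station import arm
def Rt(tilt,yaw=0.011):
    a=np.radians(tilt);z=np.array([np.sin(a)*np.cos(yaw),np.sin(a)*np.sin(yaw),-np.cos(a)])
    y=np.array([-np.sin(yaw),np.cos(yaw),0]);x=np.cross(y,z);return np.c_[x,y,z]
def rows(p,R=None):
    s=arm.get_state();R0=Ro.from_euler('xyz',s['ee_rot']).as_matrix()
    t=R0.T@(np.array(p)-s['eef_pos'])/.3
    w=np.zeros(3) if R is None else Ro.from_matrix(R0.T@R).as_rotvec()/np.radians(60)
    print('at',s['eef_pos'].round(4),s['ee_rot'].round(3),'F',s['force'].round(1),'w',round(s['width'],4),'t',round(s['t'],2)); print('t',t.round(3),'r',w.round(3))
E
python3 - <<'E'
from goto import *
from h import *
f=pickle.load(open("top.pkl","rb"))
print("big rim corners",onz(f,[(312,292),(280,231),(166,290),(199,356)],.193).round(3).tolist())
P=cloud(f)
m=P[:,:,2]; Q=P[220:370,150:330].reshape(-1,3); print("big max z",np.nanmax(Q[:,2])); H=Q[Q[:,2]>.21]; print("handles x,y range",H.min(0),H.max(0))
Q=P[270:400,540:640].reshape(-1,3);print("right thing zmax",np.nanmax(Q[:,2]))
Q=P[155:200,440:500].reshape(-1,3);k=Q[:,2]>.03;print("oil",Q[k].mean(0))
rows([.35,-.40,.25],None)
rows([.35,-.40,.25],Rt(32))
E
```

```text
big rim corners [[0.407, -0.01, 0.193], [0.506, 0.044, 0.193], [0.409, 0.224, 0.193], [0.309, 0.165, 0.193]]
big max z 0.2924422715370132
handles x,y range [0.34855798 0.05030453 0.21027798] [0.46573281 0.16593691 0.29244227]
right thing zmax 0.06810303334297074
oil [ 0.6243462  -0.31514438  0.08762234]
at [ 0.1934 -0.6462  0.2257] [ 3.14  -0.    -2.851] F [ 0.2 -0.5  0. ] w 0.0871 t 0.1
t [-0.735  0.637 -0.08 ] r [0. 0. 0.]
at [ 0.1934 -0.6462  0.2257] [ 3.14  -0.    -2.851] F [ 0.2 -0.5  0. ] w 0.0871 t 0.1
t [-0.735  0.637 -0.08 ] r [ 0.076 -0.53   0.26 ]
```

```bash
python3 -m inch '0.25 -0.12 0.1 -0.02 0.01 -0.09 0.04;0.25 -0.24 0.2 -0.03 0.02 -0.18 0.08;0.25 -0.36 0.31 -0.05 0.04 -0.27 0.13;0.25 -0.48 0.42 -0.06 0.05 -0.35 0.17;0.25 -0.6 0.52 -0.08 0.06 -0.43 0.21;0.25 -0.7 0.61 -0.08 0.07 -0.5 0.25;0.25 -0.735 0.637 -0.08 0.076 -0.53 0.26;0.25 -0.735 0.637 -0.08 0.076 -0.53 0.26;0.25 -0.735 0.637 -0.08 0.076 -0.53 0.26'; python3 -c "
from goto import *
rows([.49,-.122,.26],Rt(32))"
```

```text
t: 1.0
eef_pos: [0.3498, -0.4009, 0.2508]
ee_rot: [-3.139, 0.558, -3.128]
force: [-0.0, -0.5, 0.4]
width: 0.0657
at [ 0.3498 -0.4009  0.2508] [-3.139  0.558 -3.128] F [-0.  -0.5  0.4] w 0.0657 t 1.0
t [-0.423  0.924  0.225] r [-0.002 -0.     0.002]
```

```bash
python3 -m inch '0.25 -0.06 0.13 0.03 0 0 0;0.25 -0.12 0.26 0.06 0 0 0;0.25 -0.18 0.4 0.1 0 0 0;0.25 -0.24 0.53 0.13 0 0 0;0.25 -0.3 0.66 0.16 0 0 0;0.25 -0.36 0.79 0.19 0 0 0;0.25 -0.41 0.9 0.22 0 0 0;0.25 -0.423 0.924 0.225 0 0 0;0.25 -0.423 0.924 0.225 0 0 0'; python3 -c "
from goto import *
rows([.522,-.122,.1],Rt(32))
rows([.524,-.122,.016],Rt(32))"
```

```text
t: 1.9
eef_pos: [0.4918, -0.1197, 0.2603]
ee_rot: [-3.137, 0.558, -3.125]
force: [-0.3, -0.7, 0.0]
width: 0.0655
at [ 0.4918 -0.1197  0.2603] [-3.137  0.558 -3.125] F [-0.3 -0.7  0. ] w 0.0655 t 1.9
t [ 0.198 -0.007  0.506] r [-0.001 -0.     0.005]
at [ 0.4918 -0.1197  0.2603] [-3.137  0.558 -3.125] F [-0.3 -0.7  0. ] w 0.0655 t 1.9
t [ 0.34  -0.006  0.748] r [-0.001 -0.     0.005]
```

```bash
python3 -m inch '0.25 0.05 0 0.12 0 0 0;0.25 0.1 0 0.25 0 0 0;0.25 0.15 -0.005 0.38 0 0 0.003;0.25 0.198 -0.007 0.506 0 0 0.005;0.25 0.198 -0.007 0.506 0 0 0.005'; python3 -c "
from goto import *
rows([.522,-.122,.016],Rt(32))
import cv2
for n in ['top','scene']: cv2.imwrite(f'pics/{n}1.png',arm.grab_frame(n)['img'][:,:,::-1])"
```

```text
t: 2.4
eef_pos: [0.5104, -0.1444, 0.0964]
ee_rot: [3.112, 0.501, -3.138]
force: [-0.6, 0.5, -0.5]
width: 0.0658
at [ 0.5104 -0.1444  0.0964] [ 3.112  0.501 -3.138] F [-0.6  0.5 -0.5] w 0.0658 t 2.4
t [0.095 0.067 0.256] r [ 0.025 -0.054 -0.007]
```

View pics/top1.png

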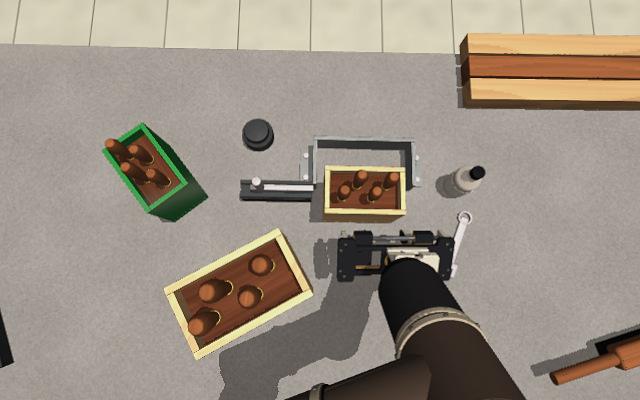

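View pics/scene1.png

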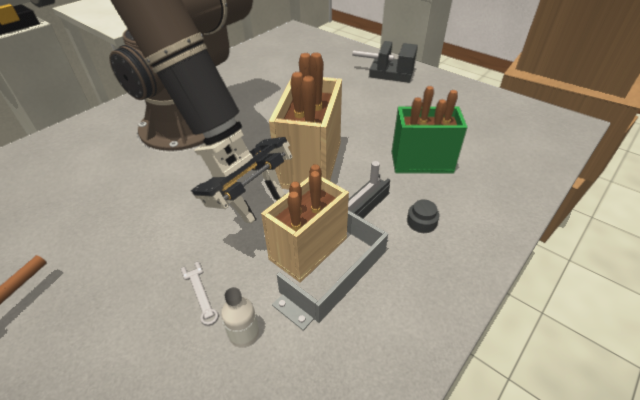

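```bash
python3 -m inch '0.25 0 0 0 0 0 0;0.25 0 0 0 0 0 0'; python3 -c "
from goto import *
print(arm.get_state()['q'].round(3))
rows([.522,-.122,.1],Rt(32))
rows([.49,-.122,.1],Rt(32))"
```

```text
t: 2.7
eef_pos: [0.5148, -0.1408, 0.1062]
ee_rot: [3.109, 0.522, -3.134]
force: [0.1, 0.5, 0.6]
width: 0.0654
[ 0.075  0.036 -1.01   0.37  -0.003 -2.   ]
at [ 0.5148 -0.1408  0.1062] [ 3.109  0.522 -3.134] F [0.1 0.5 0.6] w 0.0654 t 2.7
t [-0.011  0.061  0.032] r [ 0.03  -0.035 -0.004]
at [ 0.5148 -0.1408  0.1062] [ 3.109  0.522 -3.134] F [0.1 0.5 0.6] w 0.0654 t 2.7
t [ 0.081  0.064 -0.021] r [ 0.03  -0.035 -0.004]
```

The arm ran into its q3 and q5 limits, so 32° of tilt isn't feasible this close in. I'll back up and collect joint data to fit the arm's planar geometry, so I can choose a reachable tilt.

```bash
python3 -c "
from goto import *
s=arm.get_state();print(s['q'].tolist(),s['eef_pos'].tolist(),s['ee_rot'].tolist())"
python3 -m inch '0.25 0 0 -0.1 0 0 0;0.25 0 0 -0.2 0 0 0;0.25 0 0 -0.35 0 0 0;0.25 0 0 -0.5 0 0 0;0.25 0 0 -0.5 0 0 0;0.25 0 0 -0.5 0 0 0'
python3 -c "
from goto import *
s=arm.get_state();print(s['q'].tolist(),s['eef_pos'].tolist(),s['ee_rot'].tolist())
rows([.48,-.122,.26],Rt(5))"
```

```text
[0.0753611299060596, 0.035651939942974886, -1.0098883931926352, 0.370342623461965, -0.0026907603802464354, -2.0000603923888858] [0.514773929900911, -0.14080719579934292, 0.1061684418971238] [3.108644216075355, 0.5218052758506624, -3.1342122793039495]
t: 3.3
eef_pos: [0.4399, -0.1462, 0.2378]
ee_rot: [3.108, 0.526, -3.135]
force: [0.3, 0.7, -1.2]
width: 0.0657
[0.13056466220162125, -0.3183121884303517, -0.7994334887677592, 0.052787088719182564, -0.5642613039473203, -1.7222950733703153] [0.4398942589090025, -0.14617255967952664, 0.23780799206085987] [3.1077085791606476, 0.525740327794026, -3.134628744316092]
at [ 0.4399 -0.1462  0.2378] [ 3.108  0.526 -3.135] F [ 0.3  0.7 -1.2] w 0.0657 t 3.3
t [-0.153  0.079  0.006] r [0.031 0.419 0.003]
```

```bash

python3 -m inch '0.25 -0.05 0.02 0 0 0.1 0;0.25 -0.1 0.04 0 0.01 0.2 0;0.25 -0.15 0.06 0 0.02 0.3 0;0.25 -0.153 0.079 0 0.03 0.42 0;0.25 -0.153 0.079 0 0.03 0.42 0;0.25 -0.153 0.079 0 0.03 0.42 0'
cat > fk.py <<'E'
import numpy as np
from scipy.optimize import least_squares
from scipy.spatial.transform import Rotation as Ro
def fk(q,p):
    r0,h,L1,L2,a,off,Lt=p
    R1=Ro.from_euler('z',q[0]);
    v=np.array([r0,0,h])+Ro.from_euler('y',q[1]).apply([0,0,L1])
    d=q[1]-q[2]; Rf=Ro.from_euler('y',d)          # forearm along x
    v=v+Rf.apply([L2,0,a])+np.array([0,off,0])
    Rw=Rf*Ro.from_euler('x',q[3]*SG[0])*Ro.from_euler('y',-q[4])*Ro.from_euler('x',q[5]*SG[1])
    v=v+Rw.apply([Lt,0,0])
    return R1.apply(v),R1*Rw   # tool z = Rw x-axis
SG=[1,1]
D=[([-0.99189,0.359401,0.011078,-0.00034,-1.224095,-0.288094],[0.193376,-0.64621,0.225624],[3.139947,-0.000154,-2.850897]),
([0.07536,0.035652,-1.009888,0.370343,-0.002691,-2.00006],[0.514774,-0.140807,0.106168],[3.108644,0.521805,-3.134212]),
([0.130565,-0.318312,-0.799433,0.052787,-0.564261,-1.722295],[0.439894,-0.146173,0.237808],[3.107709,0.52574,-3.134629])]
E
python3 - <<'E'
from goto import *
from fk import *
import fk as F
s=arm.get_state();print(s['q'].round(4).tolist(),s['eef_pos'].round(4).tolist(),s['ee_rot'].round(3).tolist())
D.append((s['q'],s['eef_pos'],s['ee_rot']))
for q,p,e in D: print(fk(q,[0]*7)[1].apply([1,0,0]).round(3),Ro.from_euler('xyz',e).apply([0,0,1]).round(3))
best=None
for x0 in ([.1,.3,.4,.4,0,-.19,.3],[0,.4,.45,.45,0,-.19,.25]):
    r=least_squares(lambda x:np.concatenate([fk(q,x)[0]-p for q,p,e in D]),x0)
    print(r.x.round(4),np.abs(r.fun).max())
E
```

```text
t: 3.9
eef_pos: [0.4792, -0.1222, 0.2556]
ee_rot: [-3.14, 0.075, -3.127]
force: [-0.4, 0.0, -0.3]
width: 0.0658
[0.1588, -0.0105, -0.3864, 0.0136, -1.1208, -1.7207] [0.4792, -0.1222, 0.2556] [-3.14, 0.075, -3.127]
[-0.001  0.001 -1.   ] [-0.001  0.002 -1.   ]
[ 0.498  0.039 -0.866] [ 0.498  0.037 -0.866]
[ 0.494  0.093 -0.864] [ 0.501  0.037 -0.864]
[ 0.071  0.024 -0.997] [ 0.075 -0.    -0.997]
[ 0.0922  0.1017  0.5901  0.3524  0.0446 -0.196   0.3493] 0.016393033219909064
[ 0.0922  0.1017  0.5901  0.3524  0.0446 -0.196   0.3493] 0.0163930332290457
```

```bash
sed -i 's/^SG=.*/SG=[-1,1]/' fk.py
cat > plan.py <<'E'
from goto import *
from fk import *
s=arm.get_state()
if 1: D.append(([0.1588,-0.0105,-0.3864,0.0136,-1.1208,-1.7207],[0.4792,-0.1222,0.2556],[-3.14,0.075,-3.127]))
r=least_squares(lambda x:np.concatenate([fk(q,x)[0]-p for q,p,e in D]),[.1,.3,.4,.4,0,-.19,.3]);P_=r.x
LO=np.array([-3.07,-1.43,-1.02,-3.03,-3.05]);HI=np.array([3.07,2.12,1.25,1.67,0.])
def ik(p,zdir):
    best=None
    for q0 in ([.15,0,-.4,0,-1.],[.1,.4,-.6,.1,-.3],[.1,.4,-.6,.1,-2],[.1,.4,-.6,-1.,-1],[.1,.4,-.6,1.,-1]):
        f=lambda q:np.concatenate([(fk([*q,0],P_)[0]-p)*5,fk([*q,0],P_)[1].apply([1,0,0])-zdir])
        z=least_squares(f,np.clip(q0,LO+.01,HI-.01),bounds=(LO,HI))
        if best is None or z.cost<best.cost: best=z
    q=best.x; return q, np.linalg.norm(fk([*q,0],P_)[0]-p), np.linalg.norm(fk([*q,0],P_)[1].apply([1,0,0])-zdir)
E
python3 - <<'E'
from plan import *
print(P_.round(4),np.abs(r.fun).max())
for q,p,e in D: print(fk(q,P_)[1].apply([1,0,0]).round(3),Ro.from_euler('xyz',e).apply([0,0,1]).round(3))
for z in (.02,.035):
  for x in (.53,.57,.61):
    for t in (15,20,25,28,32):
      q,e1,e2=ik([x,-.12,z],Rt(t)[:,2]); print(z,x,t,q.round(2),round(e1,4),round(e2,3))
E
```

```text
[ 0.0793  0.12    0.6055  0.3641  0.0381 -0.1885  0.3729] 0.009713584779579593
[-0.001  0.002 -1.   ] [-0.001  0.002 -1.   ]
[ 0.498  0.037 -0.866] [ 0.498  0.037 -0.866]
[ 0.501  0.037 -0.864] [ 0.501  0.037 -0.864]
[ 0.075 -0.    -0.997] [ 0.075 -0.    -0.997]
0.02 0.53 15 [ 0.16  0.27 -0.93  0.31 -0.13] 0.0 0.0
0.02 0.53 20 [ 0.17  0.25 -1.    1.67 -0.05] 0.0014 0.015
0.02 0.53 25 [ 0.18  0.23 -1.    1.67 -0.07] 0.008 0.087
0.02 0.53 28 [ 0.11  0.25 -1.02 -3.03 -0.1 ] 0.0103 0.104
0.02 0.53 32 [ 0.11  0.25 -1.02 -3.03 -0.12] 0.0164 0.152
0.02 0.57 15 [ 0.15  0.31 -0.83  0.21 -0.17] 0.0 0.0
0.02 0.57 20 [ 0.16  0.3  -0.92  1.43 -0.05] 0.0 0.0
0.02 0.57 25 [ 0.16  0.28 -0.93  1.67 -0.06] 0.0058 0.068
0.02 0.57 28 [ 0.1   0.31 -1.02 -3.03 -0.23] 0.0029 0.069
0.02 0.57 32 [ 0.1   0.3  -1.02 -3.03 -0.24] 0.0083 0.1
0.02 0.61 15 [ 0.13  0.36 -0.74  0.15 -0.22] 0.0 0.0
0.02 0.61 20 [ 0.14  0.34 -0.83  0.67 -0.07] 0.0 0.0
0.02 0.61 25 [ 0.15  0.33 -0.86  1.67 -0.06] 0.0037 0.047
0.02 0.61 28 [ 0.15  0.32 -0.86  1.67 -0.06] 0.0072 0.093
0.02 0.61 32 [ 0.09  0.36 -1.   -3.03 -0.33] 0.0029 0
[... 158 characters left out ...]
 0.0055 0.059
0.035 0.53 28 [ 0.19  0.19 -1.01  1.67 -0.08] 0.0094 0.101
0.035 0.53 32 [ 0.11  0.21 -1.02 -3.03 -0.1 ] 0.014 0.133
0.035 0.57 15 [ 0.15  0.29 -0.81  0.16 -0.22] 0.0 0.0
0.035 0.57 20 [ 0.16  0.27 -0.9   0.66 -0.08] 0.0 0.0
0.035 0.57 25 [ 0.16  0.25 -0.94  1.67 -0.06] 0.0036 0.042
0.035 0.57 28 [ 0.17  0.24 -0.94  1.67 -0.07] 0.0074 0.086
0.035 0.57 32 [ 0.1   0.27 -1.02 -3.03 -0.23] 0.0063 0.087
0.035 0.61 15 [ 0.13  0.33 -0.71  0.12 -0.26] 0.0 0.0
0.035 0.61 20 [ 0.14  0.31 -0.8   0.39 -0.12] 0.0 0.0
0.035 0.61 25 [ 0.15  0.3  -0.87  1.67 -0.06] 0.0018 0.023
0.035 0.61 28 [ 0.15  0.3  -0.87  1.67 -0.07] 0.0054 0.068
0.035 0.61 32 [ 0.09  0.32 -0.98 -3.03 -0.28] 0.0028 0.073
```

```bash
python3 - <<'E'
import re
s=open('fk.py').read()
s=s.replace("r0,h,L1,L2,a,off,Lt=p","r0,h,L1,L2,a,off,Lt,o2=(list(p)+[0]*8)[:8]").replace("v=v+Rw.apply([Lt,0,0])","v=v+Rw.apply([Lt,0,0])+(Rf*Ro.from_euler('x',q[3]*SG[0])).apply([0,o2,0])")
open('fk.py','w').write(s)
s=open('plan.py').read().replace("0,-.19,.3])","0,-.1,.3,-.09])")
open('plan.py','w').write(s)
E
python3 - <<'E'
from plan import *
print(P_.round(4),np.abs(r.fun).max())
for z,x in ((.025,.53),(.025,.62)):
    for t in (28,32,36):
     for ly in (-.5,-.35,-.2,.2):
      a=np.sin(np.radians(t)); zd=np.array([a,ly,-np.sqrt(1-a*a-ly*ly)])
      q,e1,e2=ik([x,-.12,z],zd); print(z,x,t,ly,q.round(2),round(e1,4),round(e2,3))
E
```

```text
[-1.000e-04  1.989e-01  6.017e-01  4.637e-01 -1.000e-04  1.000e-04
  3.781e-01 -1.919e-01] 1.8849584727559376e-05
0.025 0.53 28 -0.5 [ 0.26  0.37 -1.02  1.4  -0.64] 0.0268 0.284
0.025 0.53 28 -0.35 [ 0.13  0.27 -1.02  1.33 -0.4 ] 0.0238 0.279
0.025 0.53 28 -0.2 [-0.57  0.25 -0.82 -2.78 -0.06] 0.0034 0.07
0.025 0.53 28 0.2 [-0.16  0.27 -0.55 -0.78 -0.4 ] 0.0 0.0
0.025 0.53 32 -0.5 [-0.49  0.21 -0.71 -2.36 -0.  ] 0.0134 0.241
0.025 0.53 32 -0.35 [-0.48  0.22 -0.71 -2.36 -0.  ] 0.0044 0.081
0.025 0.53 32 -0.2 [-0.54  0.25 -0.77 -2.46 -0.1 ] 0.0036 0.059
0.025 0.53 32 0.2 [-0.24  0.27 -0.54 -0.94 -0.41] 0.0 0.0
0.025 0.53 36 -0.5 [-0.46  0.2  -0.69 -2.24 -0.  ] 0.0157 0.265
0.025 0.53 36 -0.35 [-0.43  0.22 -0.68 -2.19 -0.  ] 0.0063 0.105
0.025 0.53 36 -0.2 [-0.47  0.24 -0.69 -2.14 -0.09] 0.0017 0.024
0.025 0.53 36 0.2 [-0.34  0.28 -0.54 -1.13 -0.44] 0.0 0.0
0.025 0.62 28 -0.5 [ 0.15  0.42 -0.96  1.67 -0.64] 0.0116 0.19
0.025 0.62 28 -0.35 [ 0.01  0.35 -0.95  1.67 -0.39] 0.0119 0.195
0.025 0.62 28 -0.2 [-0.12  0.32 -0.94  1.67 -0.16] 0.0113 0.186
0.025 0.62 28 0.2 [-0.1   0.36 -0.41 -0.69 -0.4 ] 0.0 0.0
0.025 0.62 32 -0.5 [ 0.17  0.43 -0.96  1.67 -0.68] 0.0154 0.251
0.025 0.62 32 -0.35 [-0.45  0.33 -0.6  -2.53 -0.  ] 0.0041 0.095
0.025 0.62 32 -0.2 [-0.49  0.35 -0.67 -2.74 -0.08] 0.0022 0.05
0.025 0.62 32 0.2 [-0.16  0.36 -0.41 -0.84 -0.39] 0.0 0.0
0.025 0.62 36 -0.5 [-0.42  0.32 -0.56 -2.34 -0.  ] 0.0132 0.275
0.025 0.62 36 -0.35 [-0.41  0.33 -0.56 -2.34 -0.  ] 0.0052 0.109
0.025 0.62 36 -0.2 [-0.47  0.34 -0.62 -2.46 -0.11] 0.0017 0.031
0.025 0.62 36 0.2 [-0.23  0.36 -0.41 -1.03 -0.4 ] 0.0 0.0
```

```bash
cat >> goto.py <<'E'
def Rl(tilt,ly):
    a=np.sin(np.radians(tilt)); z=np.array([a,ly,-np.sqrt(1-a*a-ly*ly)]); y=np.array([0.,-z[2],ly]);y/=np.linalg.norm(y)
    return np.c_[np.cross(y,z),y,z]
E
python3 - <<'E'
from plan import *
for z,x in ((.025,.53),(.025,.62),(.2,.5),(.1,.515)):
    for t in (30,):
     for ly in (.0,.05,.1,.15,.2):
      R=Rl(t,ly)
      q,e1,e2=ik([x,-.12,z],R[:,2]); 
      # q6
      f=[(np.linalg.norm((fk([*q,w],P_)[1].apply([0,1,0])-R[:,1])),w) for w in np.arange(-3.03,3.03,.01)]
      f2=[(np.linalg.norm((fk([*q,w],P_)[1].apply([0,0,1])-R[:,1])),w) for w in np.arange(-3.03,3.03,.01)]
      print(z,x,t,ly,q.round(2),round(e1,4),round(e2,3),min(f),min(f2))
q,p,e=D[0];M=fk(q,P_)[1].as_matrix().T@Ro.from_euler('xyz',e).as_matrix();print(M.round(2))
E
```

```text
0.025 0.53 30 0.0 [ 0.11  0.24 -0.79 -0.37 -0.  ] 0.0024 0.056 (np.float64(0.055250684650728236), np.float64(-0.2800000000000584)) (np.float64(0.0552539281512373), np.float64(-1.850000000000025))
0.025 0.53 30 0.05 [ 0.12  0.24 -0.8  -0.33 -0.  ] 0.0004 0.009 (np.float64(0.00956293127794377), np.float64(-0.20000000000006013)) (np.float64(0.009907066849097881), np.float64(-1.7700000000000267))
0.025 0.53 30 0.1 [-0.01  0.24 -0.66 -0.63 -0.18] 0.0 0.0 (np.float64(0.0036294972423930273), np.float64(-0.5700000000000522)) (np.float64(0.0028331714920818304), np.float64(-2.1400000000000188))
0.025 0.53 30 0.15 [-0.11  0.25 -0.59 -0.77 -0.3 ] 0.0 0.0 (np.float64(0.0037757035714483388), np.float64(-0.7600000000000482)) (np.float64(0.002979377917319787), np.float64(-2.3300000000000147))
0.025 0.53 30 0.2 [-0.2   0.27 -0.54 -0.86 -0.4 ] 0.0 0.0 (np.float64(0.004269191624949984), np.float64(-0.8700000000000458)) (np.float64(0.004934473331770273), np.float64(-2.450000000000012))
0.025 0.62 30 0.0 [ 0.11  0.34 -0.7  -0.13 -0.  ] 0.0018 0.056 (np.float64(0.05604687461081647), np.float64(-0.04000000
[... 2164 characters left out ...]
4(0.011545764834844999), np.float64(-1.14000000000004))
0.1 0.515 30 0.1 [ 0.09  0.06 -0.77 -0.26 -0.22] 0.0 0.0 (np.float64(0.002957685988235074), np.float64(-0.12000000000006183)) (np.float64(0.00375401165690293), np.float64(-1.6900000000000284))
0.1 0.515 30 0.15 [-0.02  0.07 -0.66 -0.49 -0.35] 0.0 0.0 (np.float64(0.0032882645994266805), np.float64(-0.3900000000000561)) (np.float64(0.004084590036360652), np.float64(-1.9600000000000226))
0.1 0.515 30 0.2 [-0.12  0.1  -0.59 -0.63 -0.46] 0.0 0.0 (np.float64(0.0030858060920570182), np.float64(-0.5600000000000525)) (np.float64(0.003882131673495202), np.float64(-2.130000000000019))
[[ 0.    0.    1.  ]
 [-0.84  0.54  0.  ]
 [-0.54 -0.84  0.  ]]
```

Adding a wrist offset makes the kinematic fit accurate to about 0.02 mm. A 30° tilt with a small sideways lean (hand to the right) is well within the limits, so I'll use that.

```bash
python3 - <<'E'
from goto import *
rows([.49,-.118,.24],Rl(30,.15))
E
```

```text
at [ 0.4792 -0.1222  0.2556] [-3.14   0.075 -3.127] F [-0.4  0.  -0.3] w 0.0658 t 3.9
t [-0.032  0.014  0.055] r [-0.158 -0.428  0.063]
```

```bash
python3 -m inch '0.5 -0.01 0 0.01 -0.04 -0.1 0.02;0.5 -0.02 0.01 0.03 -0.08 -0.21 0.03;0.5 -0.03 0.01 0.04 -0.12 -0.32 0.05;0.5 -0.032 0.014 0.055 -0.158 -0.428 0.063;0.5 -0.032 0.014 0.055 -0.158 -0.428 0.063;0.5 -0.032 0.014 0.055 -0.158 -0.428 0.063'; python3 - <<'E'
from goto import *
print(arm.get_state()['q'].round(2))
rows([.522,-.118,.1],Rl(30,.15))
rows([.524,-.118,.026],Rl(30,.15))
E
```

```text
t: 4.5
eef_pos: [0.4884, -0.119, 0.2422]
ee_rot: [2.941, 0.518, 3.04]
force: [0.4, -0.5, 0.9]
width: 0.0439
[ 0.04 -0.19 -0.61 -0.22 -0.63 -1.51]
at [ 0.4884 -0.119   0.2422] [2.941 0.518 3.04 ] F [ 0.4 -0.5  0.9] w 0.0439 t 4.5
t [ 0.138 -0.079  0.46 ] r [-0.     0.003 -0.001]
at [ 0.4884 -0.119   0.2422] [2.941 0.518 3.04 ] F [ 0.4 -0.5  0.9] w 0.0439 t 4.5
t [ 0.254 -0.122  0.674] r [-0.     0.003 -0.001]
```

```bash
python3 -m inch '0.5 0.035 -0.02 0.12 0 0 0;0.5 0.07 -0.04 0.24 0 0 0;0.5 0.105 -0.06 0.36 0 0 0;0.5 0.138 -0.079 0.46 0 0.003 0;0.5 0.2 -0.1 0.57 0 0.003 0;0.5 0.23 -0.115 0.64 0 0.003 0;0.5 0.254 -0.122 0.674 0 0.003 0;0.5 0.254 -0.122 0.674 0 0.003 0;0.5 0.254 -0.122 0.674 0 0.003 0'; python3 - <<'E'
from goto import *
print(arm.get_state()['q'].round(2))
import cv2
for n in ['top','scene']: cv2.imwrite(f'pics/{n}2.png',arm.grab_frame(n)['img'][:,:,::-1])
rows([.6155,-.118,.026],Rl(30,.15))
rows([.54,-.118,.026],Rl(30,.15))
E
```

```text
t: 5.4
eef_pos: [0.5256, -0.1175, 0.0256]
ee_rot: [2.941, 0.513, 3.042]
force: [1.0, -1.6, -0.5]
width: 0.0438
[-0.1   0.24 -0.6  -0.77 -0.3  -0.82]
at [ 0.5257 -0.1172  0.0265] [2.941 0.515 3.043] F [-0.4 -0.7 -0.7] w 0.0439 t 5.5
t [-0.259 -0.003  0.151] r [ 0.001 -0.     0.001]
at [ 0.5257 -0.1172  0.0265] [2.941 0.515 3.043] F [-0.4 -0.7 -0.7] w 0.0439 t 5.5
t [-0.041 -0.003  0.025] r [ 0.001 -0.     0.001]
```

View pics/top2.png

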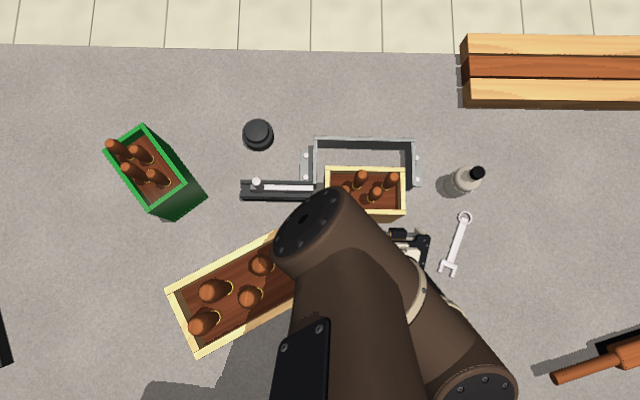

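View pics/scene2.png

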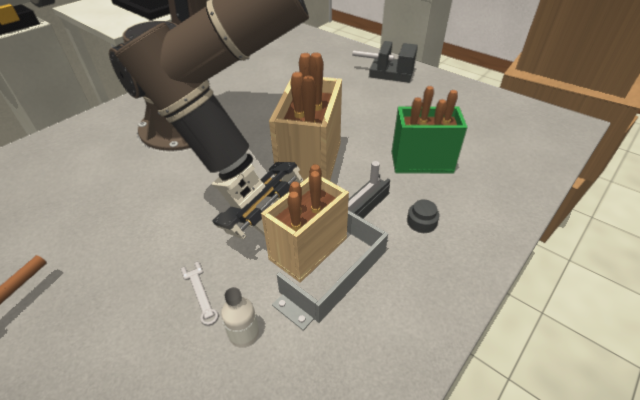

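Top view: hand low in front of the crate, body clear of the big crate and the wrench at (455,245). Starting a slow push.

```bash
python3 -m inch '0.5 -0.01 0 0.006 0 0 0;0.5 -0.02 0 0.012 0 0 0;0.5 -0.03 0 0.018 0 0 0;0.5 -0.04 0 0.023 0 0 0;0.5 -0.05 0 0.029 0 0 0;0.5 -0.06 0 0.035 0 0 0;0.5 -0.07 0 0.041 0 0 0;0.5 -0.08 -0.001 0.047 0 0 0;0.5 -0.09 -0.001 0.053 0 0 0;0.5 -0.1 -0.001 0.058 0 0 0;0.5 -0.11 -0.001 0.064 0 0 0;0.5 -0.11 -0.001 0.064 0 0 0'; python3 - <<'E'
from goto import *
import cv2,pickle
f=arm.grab_frame('top');pickle.dump(f,open('top3.pkl','wb'))
cv2.imwrite('pics/top3.png',f['img'][100:300,230:550][:,:,::-1].repeat(2,0).repeat(2,1))
f=arm.grab_frame('scene');cv2.imwrite('pics/scene3.png',f['img'][100:350,150:470][:,:,::-1].repeat(2,0).repeat(2,1))
rows([.6155,-.118,.026],Rl(30,.15))
E
```

```text
t: 6.7
eef_pos: [0.5598, -0.1164, 0.0238]
ee_rot: [2.939, 0.508, 3.043]
force: [-14.0, 1.3, 7.7]
width: 0.0442
at [ 0.5598 -0.1164  0.0238] [2.939 0.508 3.042] F [-13.4   0.3   7.9] w 0.0437 t 6.8
t [-0.165 -0.004  0.085] r [ 0.003 -0.007 -0.001]
```

View pics/scene3.png

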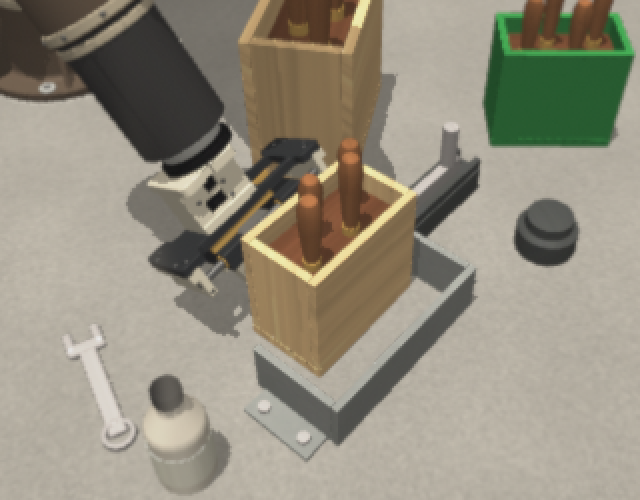

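View pics/top3.png

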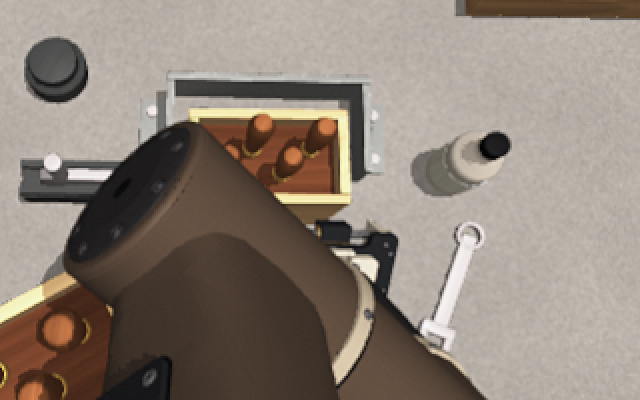

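```bash
python3 - <<'E'
from meas import *
f=pickle.load(open("top3.pkl","rb"));P=cloud(f)
Q=P[130:215,310:420].reshape(-1,3);Q=Q[(Q[:,2]>.134)&(Q[:,2]<.145)&(Q[:,1]<-.06)]
print(Q[:,1].min(),Q[:,0].max())
L=[]
for y in np.arange(-.17,-.07,.004):
    q=Q[abs(Q[:,1]-y)<.003]
    if len(q)>3:L.append((y,q[:,0].max(),q[:,0].min()))
L=np.array(L);print(np.polyfit(L[:,0],L[:,1],1));print(L[::3].round(4))
E
```

```text
-0.17984484972464573 0.659556699757511
[-0.01617845  0.65644546]
[[-0.17    0.6596  0.569 ]
 [-0.158   0.6587  0.5689]
 [-0.146   0.6587  0.569 ]
 [-0.134   0.6585  0.5688]
 [-0.122   0.6589  0.5684]
 [-0.11    0.6583  0.5737]
 [-0.098   0.658   0.6534]
 [-0.086   0.6577  0.6174]
 [-0.074   0.6578  0.6493]]
```

```bash
python3 -m inch '0.5 -0.01 0 0.006 0 0 0;0.5 -0.02 0 0.012 0 0 0;0.5 -0.03 0 0.018 0 0 0;0.5 -0.04 0 0.023 0 0 0;0.5 -0.05 0 0.029 0 0 0;0.5 -0.06 0 0.035 0 0 0;0.5 -0.07 0 0.04 0 0 0;0.5 -0.08 0 0.045 0 0 0;0.5 -0.09 0 0.051 0 0 0;0.5 -0.1 0 0.057 0 0 0;0.5 -0.11 0 0.063 0 0 0;0.5 -0.12 0 0.068 0 0 0'; python3 - <<'E'
from goto import *
print(arm.get_state()['q'].round(2))
rows([.6155,-.118,.026],Rl(30,.15))
E
```

```text
t: 8.0
eef_pos: [0.6004, -0.1165, 0.0237]
ee_rot: [2.939, 0.506, 3.042]
force: [-15.7, 0.4, 7.3]
width: 0.0437
[-0.06  0.33 -0.49 -0.67 -0.3  -0.96]
at [ 0.6004 -0.1165  0.0237] [2.939 0.506 3.042] F [-15.7   0.4   7.3] w 0.0437 t 8.0
t [-0.048 -0.004  0.017] r [ 0.003 -0.008 -0.001]
```

```bash
python3 -m inch '0.5 -0.007 0 0.004 0 0 0;0.5 -0.014 0 0.008 0 0 0;0.5 -0.021 0 0.012 0 0 0;0.5 -0.028 0 0.016 0 0 0;0.5 -0.034 0 0.02 0 0 0'; python3 -m inch '0.5 -0.006 0 0.003 0 0 0'; python3 -m inch '0.5 -0.005 0 0.003 0 0 0'
```

```text
t: 8.5
eef_pos: [0.6123, -0.1165, 0.0237]
ee_rot: [2.939, 0.507, 3.042]
force: [-17.2, -0.9, 11.1]
width: 0.0438
t: 8.6
eef_pos: [0.6142, -0.1165, 0.0237]
ee_rot: [2.939, 0.506, 3.042]
force: [-17.5, 1.0, 9.8]
width: 0.0436
t: 8.7
eef_pos: [0.6144, -0.1164, 0.0233]
ee_rot: [2.938, 0.504, 3.043]
force: [-30.3, -1.4, 22.9]
width: 0.0439
```

```bash
python3 -m inch '0.5 0 0 0 0 0 0;0.5 0 0 0 0 0 0'; python3 - <<'E'
from meas import *
from goto import *
f=arm.grab_frame('top');pickle.dump(f,open('top4.pkl','wb'))
cv2.imwrite('pics/top4.png',f['img'][100:300,230:550][:,:,::-1].repeat(2,0).repeat(2,1))
P=cloud(f)
Q=P[110:205,310:420].reshape(-1,3);Q=Q[(Q[:,2]>.134)&(Q[:,2]<.145)&(Q[:,1]<-.04)]
L=[]
for y in np.arange(-.17,-.06,.004):
    q=Q[abs(Q[:,1]-y)<.003]
    if len(q)>3:L.append((y,q[:,0].max(),q[:,0].min()))
L=np.array(L);print(Q[:,1].min(),np.polyfit(L[:,0],L[:,1],1));print(L[::3].round(4))
E
```

```text
t: 8.9
eef_pos: [0.6143, -0.1164, 0.0233]
ee_rot: [2.938, 0.504, 3.042]
force: [-23.0, -1.7, 15.5]
width: 0.044
-0.17981704893942352 [-0.01691282  0.70980972]
[[-0.17    0.7122  0.6236]
 [-0.158   0.7125  0.6231]
 [-0.146   0.7129  0.6231]
 [-0.134   0.7119  0.6229]
 [-0.122   0.7121  0.6232]
 [-0.11    0.7111  0.6262]
 [-0.082   0.7112  0.6745]
 [-0.07    0.7108  0.7036]]
```

View pics/top4.png

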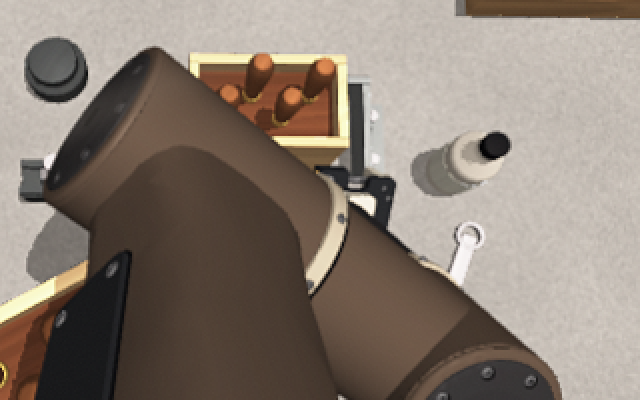

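Home: back rim at x≈0.712 against the plate face at ≈0.7125, crate yaw ≈0.017, bay yaw ≈0.011. Now planning the retreat and the post push, with the hand rotated a quarter turn and leaning toward +y so its body stays clear of the parked crate.

```bash
cat > plan2.py <<'E'
from plan import *
import fk as F
def const(sg):
    F.SG[1]=sg
    return [ (fk(q,P_)[1].as_matrix().T@Ro.from_euler('xyz',e).as_matrix()) for q,p,e in D]
for sg in (1,-1):
    C=const(sg)
    if np.abs(C[0]-C[2]).max()<.02: break
C=C[0]
LO6=np.r_[LO,-3.03];HI6=np.r_[HI,3.03]
def ik6(p,R,q0=None):
    best=None
    seeds=[q0] if q0 is not None else [[a,.3,-.5,b,-.8,c] for a in(-.3,.3) for b in (-1.5,-.7,.3,1) for c in (-2.5,-1,1,2.5)]
    for s in seeds:
        def f(q):
            x,Rr=fk(q,P_); return np.concatenate([(x-p)*5,(Rr.as_matrix()@C-R).ravel()])
        z=least_squares(f,np.clip(s,LO6+.01,HI6-.01),bounds=(LO6,HI6))
        if best is None or z.cost<best.cost: best=z
    return best.x,best.cost
def Rp(th,s=1):   # hand leaning to +y, tool x along s*y
    a=np.radians(th);z=np.array([0,-np.sin(a),-np.cos(a)]);y=np.array([s*1.,0,0]);return np.c_[np.cross(y,z),y,z]
E
python3 - <<'E'
from plan2 import *
print(sg,np.abs(const(sg)[0]-const(sg)[2]).max())
for s in (1,-1):
  for th in (12,18):
    for p in ([.62,.135,.083],[.62,.0,.083],[.62,.135,.2]):
      q,c=ik6(p,Rp(th,s)); print(s,th,p,q.round(2),round(c,5))
E
```

```text
-1 1.2561994066885149e-06
1 12 [0.62, 0.135, 0.083] [ 0.62  0.45 -0.3   0.21 -0.95  2.39] 0.0
1 12 [0.62, 0.0, 0.083] [ 0.43  0.41 -0.39  0.25 -0.88  2.54] 0.0
1 12 [0.62, 0.135, 0.2] [ 0.62  0.35 -0.16  0.18 -1.19  2.44] 0.0
1 18 [0.62, 0.135, 0.083] [ 0.66  0.48 -0.31  0.29 -1.    2.29] 0.0
1 18 [0.62, 0.0, 0.083] [ 0.47  0.43 -0.42  0.36 -0.9   2.42] 0.0
1 18 [0.62, 0.135, 0.2] [ 0.67  0.38 -0.17  0.26 -1.23  2.36] 0.0
-1 12 [0.62, 0.135, 0.083] [ 0.62  0.45 -0.3   0.21 -0.95 -0.75] 0.0
-1 12 [0.62, 0.0, 0.083] [ 0.43  0.41 -0.39  0.25 -0.88 -0.6 ] 0.0
-1 12 [0.62, 0.135, 0.2] [ 0.62  0.35 -0.16  0.18 -1.19 -0.7 ] 0.0
-1 18 [0.62, 0.135, 0.083] [ 0.66  0.48 -0.31  0.29 -1.   -0.85] 0.0
-1 18 [0.62, 0.0, 0.083] [ 0.47  0.43 -0.42  0.36 -0.9  -0.72] 0.0
-1 18 [0.62, 0.135, 0.2] [ 0.67  0.38 -0.17  0.26 -1.23 -0.78] 0.0
```

```bash
python3 - <<'E'
from goto import *
rows([.55,-.118,.026],Rl(30,.15))
rows([.52,-.118,.06],Rl(30,.15))
rows([.47,-.118,.25],Rl(30,.15))
E
```

```text
at [ 0.6143 -0.1164  0.0234] [2.938 0.504 3.042] F [-23.3  -0.6  15.6] w 0.0439 t 8.95
t [ 0.182 -0.004 -0.114] r [ 0.003 -0.01  -0.002]
at [ 0.6143 -0.1164  0.0234] [2.938 0.504 3.042] F [-23.3  -0.6  15.6] w 0.0439 t 8.95
t [ 0.214  0.016 -0.26 ] r [ 0.003 -0.01  -0.002]
at [ 0.6143 -0.1164  0.0234] [2.938 0.504 3.042] F [-23.3  -0.6  15.6] w 0.0439 t 8.95
t [ 0.053  0.128 -0.885] r [ 0.003 -0.01  -0.002]
```

```bash
python3 -m inch '0.5 0.02 0 -0.012 0 0 0;0.5 0.05 0 -0.03 0 0 0;0.5 0.11 0 -0.07 0 0 0;0.5 0.18 0 -0.114 0 0 0;0.5 0.21 0.016 -0.26 0 0 0;0.5 0.17 0.04 -0.41 0 0 0;0.5 0.13 0.07 -0.56 0 0 0;0.5 0.09 0.1 -0.72 0 0 0;0.5 0.053 0.128 -0.885 0 0 0;0.5 0.053 0.128 -0.885 0 0 0;0.5 0.053 0.128 -0.885 0 0 0'; python3 - <<'E'
from plan2 import *
print(arm.get_state()['q'].round(2))
q=ik6([.5,-.06,.33],Rt(0,.0),[.2,0,-.3,0,-1.2,-1.5]);print(q)
rows([.50,-.06,.33],Rt(0,0))
E
```

```text
t: 10.05
eef_pos: [0.4743, -0.1181, 0.2535]
ee_rot: [2.939, 0.519, 3.042]
force: [0.3, 0.6, -1.2]
width: 0.044
[ 0.04 -0.23 -0.61 -0.21 -0.66 -1.53]
(array([ 2.71323422e-01,  1.88040395e-02, -1.81529994e-01, -1.02684731e-07,
       -1.37046263e+00, -1.84211872e+00]), np.float64(3.9524285203400564e-18))
at [ 0.4743 -0.1181  0.2535] [2.939 0.519 3.042] F [ 0.3  0.6 -1.2] w 0.044 t 10.05
t [-0.184  0.235 -0.145] r [ 0.164  0.503 -0.043]
```

```bash
python3 -m inch '1 -0.04 0.05 -0.05 0.04 0.12 -0.01;1 -0.08 0.1 -0.1 0.08 0.24 -0.02;1 -0.12 0.15 -0.12 0.12 0.36 -0.03;1 -0.16 0.2 -0.14 0.15 0.46 -0.04;1 -0.184 0.235 -0.145 0.164 0.503 -0.043;1 -0.184 0.235 -0.145 0.164 0.503 -0.043;1 -0.184 0.235 -0.145 0.164 0.503 -0.043'; python3 - <<'E'
from meas import *
from goto import *
print(arm.get_state()['q'].round(2))
f=arm.grab_frame('top');cv2.imwrite('pics/top5.png',f['img'][:,:,::-1]);P=cloud(f)
Q=P[160:210,225:275].reshape(-1,3)
S=Q[(Q[:,2]>.105)&(Q[:,2]<.12)];print("post",len(S),S.mean(0) if len(S) else 0)
from plan2 import Rp
a=np.radians(45);Rm=np.c_[[-np.cos(a),-np.sin(a),0],[-np.sin(a),np.cos(a),0],[0,0,-1]]
rows([.56,.06,.33],Rm)
E
```

```text
t: 10.75
eef_pos: [0.5003, -0.0598, 0.3251]
ee_rot: [-3.141, -0.009, -3.141]
force: [1.0, -0.4, 0.1]
width: 0.0007
[ 0.27  0.03 -0.18 -0.   -1.37 -1.84]
post 0 0
at [ 0.4998 -0.0602  0.3257] [-3.141 -0.008  3.141] F [-0.4 -0.5 -0.3] w 0.0004 t 10.8
t [-0.201  0.401 -0.016] r [ 0.003 -0.008 -0.75 ]
```

View pics/top5.png

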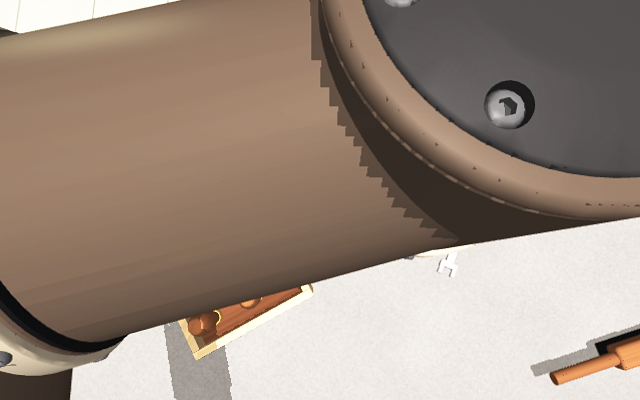

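The forearm blocks the top view here, so I'll rely on the earlier post measurement and check with the scene camera.

```bash
python3 -m inch '1 -0.03 0.06 -0.02 0 0 -0.12;1 -0.06 0.12 -0.02 0 0 -0.25;1 -0.1 0.19 -0.02 0 0 -0.38;1 -0.13 0.26 -0.02 0 0 -0.5;1 -0.17 0.33 -0.02 0 0 -0.62;1 -0.201 0.401 -0.02 0 -0.008 -0.75;1 -0.201 0.401 -0.02 0 -0.008 -0.75;1 -0.201 0.401 -0.02 0 -0.008 -0.75'; python3 - <<'E'
from plan2 import *
import cv2
print(arm.get_state()['q'].round(2))
rows([.621,.14,.27],Rp(18,-1))
f=arm.grab_frame('scene');cv2.imwrite('pics/scene5.png',f['img'][:,:,::-1])
E
```

```text
t: 11.6
eef_pos: [0.5598, 0.0596, 0.3327]
ee_rot: [3.141, 0.003, -2.358]
force: [0.0, -0.8, 0.3]
width: 0.0004
[ 0.45  0.12 -0.06 -0.   -1.38 -1.24]
at [0.5598 0.0596 0.3327] [ 3.141e+00  3.000e-03 -2.358e+00] F [ 0.  -0.8  0.3] w 0.0004 t 11.6
t [-0.333  0.046  0.21 ] r [ 0.118  0.287 -0.746]
```

View pics/scene5.png

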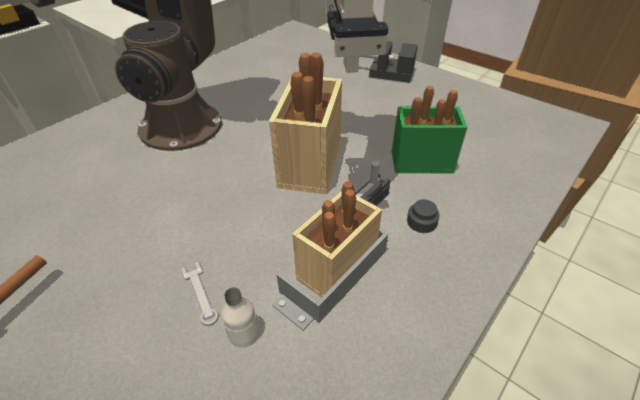

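The scene view shows the crate (337,245) upright in the bay, the post still drawn back at (375,170), and the bottle, wrench and chuck in place.

```bash
python3 -m inch '1 -0.06 0.01 0.04 0.02 0.05 -0.12;1 -0.11 0.02 0.07 0.04 0.1 -0.25;1 -0.17 0.03 0.1 0.06 0.15 -0.38;1 -0.22 0.03 0.14 0.08 0.19 -0.5;1 -0.28 0.04 0.18 0.1 0.24 -0.62;1 -0.333 0.046 0.21 0.118 0.287 -0.746;1 -0.333 0.046 0.21 0.118 0.287 -0.746;1 -0.333 0.046 0.21 0.118 0.287 -0.746'; python3 - <<'E'
from plan2 import *
from h import *
print(arm.get_state()['q'].round(2))
rows([.621,.14,.15],Rp(18,-1))
rows([.621,.14,.083],Rp(18,-1))
f=arm.grab_frame('scene');cv2.imwrite('pics/scene6.png',f['img'][60:310,220:540][:,:,::-1].repeat(2,0).repeat(2,1))
P=cloud(f);Q=P[150:200,355:400].reshape(-1,3);S=Q[(Q[:,2]>.075)&(Q[:,2]<.12)];print('post pts',len(S),S.min(0),S.max(0),np.median(S,0))
E
```

```text
t: 12.45
eef_pos: [0.6211, 0.14, 0.2699]
ee_rot: [-3.142, -0.315, -1.571]
force: [1.0, -0.1, 1.1]
width: 0.0008
[ 0.67  0.34 -0.06  0.25 -1.38 -0.75]
at [0.6211 0.14   0.2699] [-3.142 -0.315 -1.571] F [ 1.  -0.1  1.1] w 0.0008 t 12.45
t [-0.124  0.     0.38 ] r [ 0. -0. -0.]
at [0.6211 0.14   0.2699] [-3.142 -0.315 -1.571] F [ 1.  -0.1  1.1] w 0.0008 t 12.45
t [-0.193  0.     0.592] r [ 0. -0. -0.]
post pts 140 [0.60302267 0.08953153 0.07503823] [0.62072445 0.11023163 0.11674211] [0.61423472 0.09484486 0.10099215]
```

View pics/scene6.png

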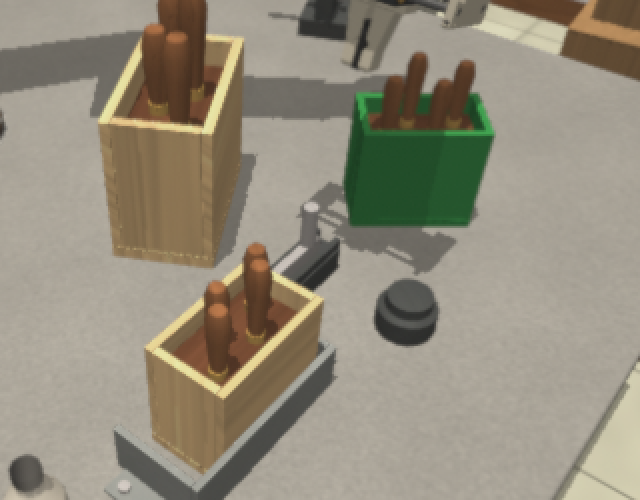

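```bash
python3 -m inch '1 -0.04 0 0.12 0 0 0;1 -0.08 0 0.25 0 0 0;1 -0.124 0 0.38 0 0 0;1 -0.16 0 0.49 0 0 0;1 -0.18 0 0.56 0 0 0;1 -0.193 0 0.592 0 0 0;1 -0.193 0 0.592 0 0 0;1 -0.193 0 0.592 0 0 0'; python3 - <<'E'
from plan2 import *
from h import *
rows([.621,.0,.083],Rp(18,-1))
f=arm.grab_frame('scene');cv2.imwrite('pics/scene7.png',f['img'][60:310,220:540][:,:,::-1].repeat(2,0).repeat(2,1))
E
```

```text
t: 13.3
eef_pos: [0.6226, 0.1408, 0.0853]
ee_rot: [-3.139, -0.313, -1.57]
force: [-0.1, 1.1, 0.5]
width: 0.0004
at [0.6226 0.1408 0.0853] [-3.139 -0.313 -1.57 ] F [-0.1  1.1  0.5] w 0.0004 t 13.3
t [0.444 0.006 0.152] r [-0.003  0.001  0.   ]
```

View pics/scene7.png

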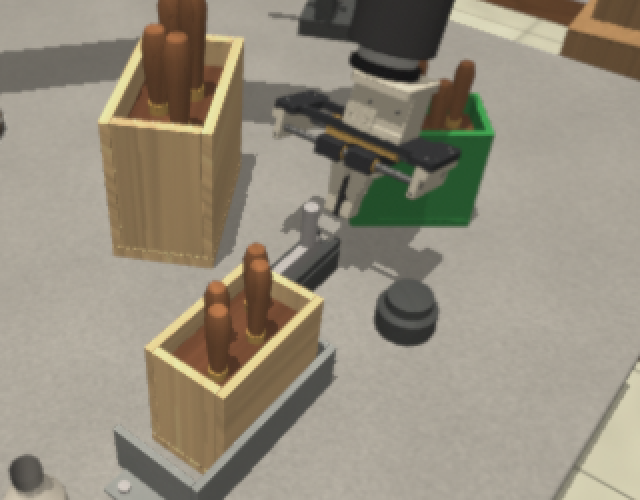

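```bash
python3 -m inch '1 0.02 0 0.007 0 0 0;1 0.04 0 0.014 0 0 0;1 0.06 0 0.02 0 0 0;1 0.08 0 0.027 0 0 0;1 0.1 0 0.034 0 0 0;1 0.12 0 0.04 0 0 0;1 0.14 0 0.047 0 0 0;1 0.16 0 0.054 0 0 0;1 0.18 0 0.061 0 0 0;1 0.2 0 0.067 0 0 0;1 0.22 0 0.074 0 0 0;1 0.24 0 0.08 0 0 0'; python3 - <<'E'
from plan2 import *
from h import *
rows([.622,.0,.083],Rp(18,-1))
f=arm.grab_frame('scene');cv2.imwrite('pics/scene8.png',f['img'][60:310,220:540][:,:,::-1].repeat(2,0).repeat(2,1))
E
```

```text
t: 14.55
eef_pos: [0.6218, 0.0643, 0.0829]
ee_rot: [-3.141, -0.314, -1.569]
force: [-0.6, 2.5, 1.0]
width: 0.0001
at [0.6218 0.0643 0.0829] [-3.141 -0.314 -1.569] F [-0.6  2.5  1. ] w 0.0001 t 14.55
t [ 0.204 -0.     0.066] r [-0.001 -0.     0.002]
```

View pics/scene8.png

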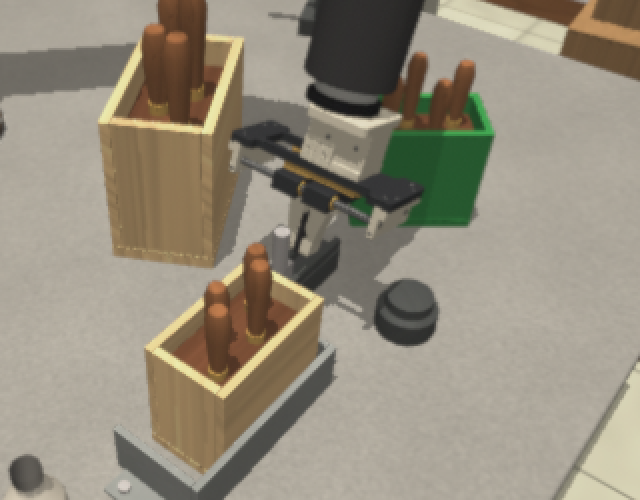

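Post moving with 2.5 N. Continuing toward the end stop.

```bash
python3 -m inch '1 0.02 0 0.007 0 0 0;1 0.04 0 0.014 0 0 0;1 0.06 0 0.02 0 0 0;1 0.08 0 0.027 0 0 0;1 0.1 0 0.034 0 0 0;1 0.12 0 0.04 0 0 0;1 0.135 0 0.045 0 0 0;1 0.15 0 0.05 0 0 0;1 0.165 0 0.055 0 0 0;1 0.175 0 0.058 0 0 0'; python3 -m inch '1 0.007 0 0.002 0 0 0;1 0.014 0 0.004 0 0 0'
```

```text
t: 15.6
eef_pos: [0.6218, 0.0091, 0.0826]
ee_rot: [-3.141, -0.314, -1.569]
force: [-2.1, 3.1, -0.4]
width: 0.0002
t: 15.8
eef_pos: [0.6217, 0.005, 0.0826]
ee_rot: [-3.141, -0.314, -1.569]
force: [-2.7, 3.0, -0.0]
width: 0.0004
```

```bash
python3 - <<'E'
from plan2 import *
from h import *
f=arm.grab_frame('scene');cv2.imwrite('pics/scene9.png',f['img'][60:310,220:540][:,:,::-1].repeat(2,0).repeat(2,1))
P=cloud(f);Q=P[150:260,300:400].reshape(-1,3);S=Q[(Q[:,2]>.112)&(Q[:,2]<.118)&(Q[:,0]<.62)&(Q[:,0]>.59)];print(len(S),np.median(S,0))
rows([.622,.0,.083],Rp(18,-1))
E
```

```text
5 [ 0.6040834  -0.0169045   0.11444375]
at [0.6217 0.0048 0.0826] [-3.142 -0.314 -1.569] F [-1.6  0.8 -0.8] w 0.0004 t 15.85
t [ 0.015 -0.001  0.004] r [-0.001 -0.     0.002]
```

View pics/scene9.png

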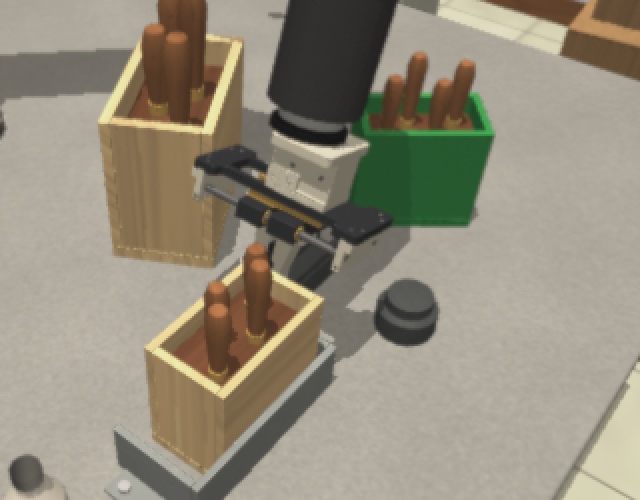

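```bash
python3 -m inch '1 0.006 0 0.002 0 0 0;1 0.012 0 0.004 0 0 0'; python3 -m inch '1 0.006 0 0.002 0 0 0'; python3 -m inch '1 0.006 0 0.002 0 0 0'
```

```text
t: 16.05
eef_pos: [0.6219, 0.0015, 0.0826]
ee_rot: [-3.141, -0.314, -1.569]
force: [-2.2, 6.8, 0.5]
width: 0.0002
t: 16.15
eef_pos: [0.6223, 0.0008, 0.0826]
ee_rot: [-3.14, -0.312, -1.569]
force: [-7.4, 16.9, 2.4]
width: 0.0001
t: 16.25
eef_pos: [0.6225, 0.0003, 0.0826]
ee_rot: [-3.139, -0.31, -1.569]
force: [-10.5, 24.6, 4.8]
width: 0.0003
```

End stop reached: force rose from 3 to 25 N with no further travel. Backing off.

```bash
python3 -m inch '1 -0.02 0 -0.007 0 0 0;1 -0.06 0 -0.02 0 0 0;1 -0.15 0 -0.05 0 0 0;1 -0.25 0 -0.08 0 0 0;1 -0.25 0 -0.2 0 0 0;1 -0.22 0 -0.35 0 0 0;1 -0.18 0 -0.5 0 0 0;1 -0.15 0 -0.65 0 0 0;1 -0.15 0 -0.8 0 0 0;1 -0.15 0 -0.8 0 0 0'; python3 - <<'E'
from plan2 import *
from h import *
print(arm.get_state()['q'].round(2))
rows([.45,.3,.4],Rp(18,-1))
f=arm.grab_frame('top');cv2.imwrite('pics/top10.png',f['img'][:,:,::-1])
f=arm.grab_frame('scene');cv2.imwrite('pics/scene10.png',f['img'][:,:,::-1])
pickle.dump(f,open('scene10.pkl','wb'))
E
```

```text
t: 17.25
eef_pos: [0.6243, 0.1167, 0.3043]
ee_rot: [-3.13, -0.31, -1.57]
force: [0.1, 0.3, 0.4]
width: 0.0002
[ 0.64  0.31 -0.03  0.26 -1.42 -0.7 ]
at [0.6243 0.1167 0.3043] [-3.13 -0.31 -1.57] F [0.1 0.3 0.4] w 0.0002 t 17.25
t [-0.485  0.575 -0.497] r [-0.011  0.004  0.   ]
```

View pics/scene10.png

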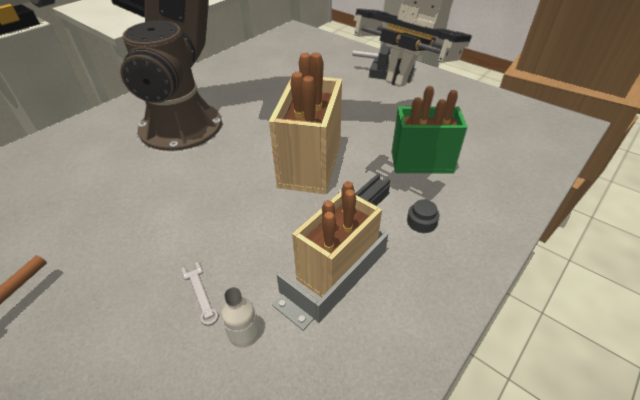

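View pics/top10.png

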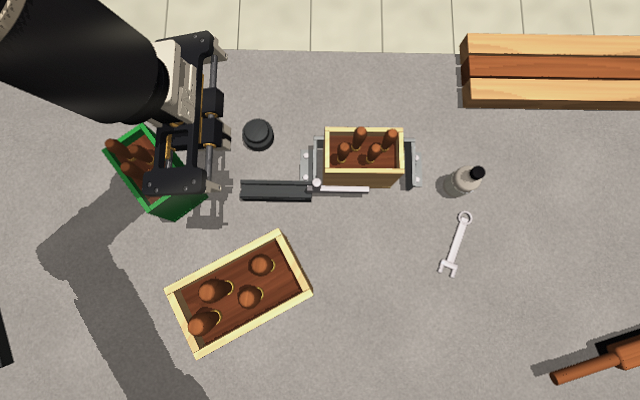

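The top view is clear: the bar lies across the crate's front (310-368,189), the post is at (317,183), and the gripper is free. Final numbers next.

```bash
python3 - <<'E'
from meas import *
from station import arm
f=arm.grab_frame('top');P=cloud(f);f0=pickle.load(open('top.pkl','rb'));P0=cloud(f0)
c,o,r=crate(P);print("crate",c.round(4),np.round(o,4),np.round(r[1],4))
Q=P[165:205,300:335].reshape(-1,3);S=Q[(Q[:,2]>.106)&(Q[:,2]<.12)&(Q[:,0]<.622)];print('post',len(S),S.mean(0).round(4))
Q=P[180:200,310:380].reshape(-1,3);S=Q[(Q[:,2]>.055)&(Q[:,2]<.066)];print('bar min',S.min(0).round(4),S.max(0).round(4))
for n,(a,b,c_,d),z in (("oil",(440,500,155,205),.02),("chuck",(238,280,112,155),.02),("wrench",(430,480,205,285),.004)):
    print(n,[np.nanmean(X[c_:d,a:b].reshape(-1,3)[X[c_:d,a:b,2].ravel()>z],axis=0).round(4).tolist() for X in (P0,P)])
print(arm.get_state()['force'].round(1),arm.get_state()['t'])
E
```

```text
crate [ 0.6679 -0.1049] [[-0.0037  0.6229]
 [-0.0368  0.7104]] [0.091  0.1503]
post 69 [ 0.6084 -0.0156  0.1135]
bar min [ 0.6004 -0.1466  0.0551] [ 0.6238 -0.0036  0.066 ]
oil [[0.6241, -0.3147, 0.0847], [0.624, -0.3147, 0.0843]]
chuck [[0.7317, 0.1122, 0.0412], [0.7316, 0.1123, 0.0412]]
wrench [[0.497, -0.3202, 0.0067], [0.4967, -0.3199, 0.0066]]
[-0.2 -0.1 -0.6] 17.4
```

```bash
python3 -c "
from station import arm
print(arm.job_done())"
```

```text
the job is handed in; nothing more can be done
None
```

The crate is parked against the rear plate and the keeper bar is across in front of it. I handed the job in at about 17.4 s of the 51 s allowed; the station gave no verdict.

**How it was done:** I pushed the small plywood crate low, at about 20–38 mm, with the tool tilted 30°. It slid home upright, taking 14–17 N until contact with the plate raised it to 30 N. I then turned the hand and pushed the post in -y at about 3 N until the end stop raised it to about 25 N, and backed off.

**Last checks (top camera):**

| Item | Measured | Expected |
|---|---|---|
| Crate centre x | 0.668 m | bay origin about 0.668 m |
| Crate offset from the bay's centre line | about 11 mm | within 32 mm |
| Crate yaw | about 0.02 rad | bay about 0.011 rad |
| Post travel | about 115 mm, from a start value of 0–6 mm | keeper value above 110 mm |

- **Bottle, wrench and chuck:** each is within 1 mm of where it started.
- **Contact:** the gripper is clear of everything and the tool force is about 0.

**What disagreed:**
- **First tilt:** my first tilt of 32° was out of reach because two joints hit their limits, so I replanned with a fitted arm model.
- **Crate yaw:** the last two rim-edge fits differed, giving a yaw of 0.004 and 0.037 rad. I read this as camera noise; both are within the limit.

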